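# Raise a nested slide tray onto its tote's ledges

### The job

The white slide tray with the orange grip is nested down inside its grey tote. Lift it out by the grip, turn it half a turn and set it back centred on the same tote, so that it stands level on the ledges with its red end over the tote's plain end, leaving room beneath. Set it down rather than dropping it, let go, and leave the tray with the green grip where it is.

Things in the scene. Friction and masses are not known exactly. Their poses are not given: they have to be found in the camera images.
- orange_grip (a point): Centre of the orange grip of the tray to turn: upright block 24 x 24 mm, 38 mm high, sides along the tray's axes, on a 14 mm square stem in the middle of a loose white tray (0.25 to 0.5 kg, balanced). This point is 107 mm above the tray's underside, 67 mm above its walls. x points to the tray's red end, z up.
- orange_red_end (a point): Middle of the top edge of the red end wall of the orange-grip tray, 96 mm from its middle along its x, 40 mm above its underside; same axes as the grip. The tray is 196 mm long (x), 96 mm wide (y). On each long side two feet, 16 mm long, flush with the underside, reach to 67 mm from the middle, centred at x = +65 and -25 mm.
- orange_tote: Grey tote holding that tray: 220 (x) x 152 (y) x 70 mm high, fixed. Origin: centre of underside; x to its red end. Floor 5 mm up; mouth 108 mm wide. Ledges: flat tops of the long sides, 22 mm wide, 70 mm up, with 28 mm slots at x = +65 and -25 mm. Red ends together, feet enter the slots and it nests (underside 5 mm up, 5 mm play); half turned, feet rest on the ledges (underside 70 mm up).
- green_grip (a point): Centre of the green grip of a second, otherwise identical tray, nested in a second identical tote: not to be disturbed.

How it is judged:
By the outcome, as a careful person would: the job done as asked, in the order asked, and still so for the second after the job is handed in, with the robot touching nothing.
It also fails if it takes over 43 s, if anything falls off the work surface, if the arm or the gripper's body presses on something with over 40 N, if the wrist force passes 120 N, or if a joint passes its speed limit or range.

### The arm

A 7-joint arm with a two-finger parallel gripper is mounted at the origin on the work surface. World frame = base frame: x ahead of the robot, y to its left, z up, the work surface at z = 0. Lengths are in m, angles in rad, forces in N, time in s.
With the tool pointing down it reaches from about 0.35 to 0.9 m from the base axis. Payload 8.1 kg.
Tool frame: the origin (TCP) lies at the very end of the fingers, on their centre line; the grasp point (between the pads) lies 19 mm behind it; z points along the fingers, y is the line along which they close (so a half turn about z gives the same grasp; the last joint's range is limited). The gripper opens to 92 mm and grips with 3 to 60 N. Pads are 19 mm wide; open, the fingers measure 130 mm over their backs; the gripper's body (75 mm by 190 mm) begins 47 mm behind the grasp point.
Start: joints at [1.124, 0.434, 0.025, 1.573, -0.012, 1.134, -0.075], TCP at [0.211, -0.588, 0.227] pointing down, gripper open.
Joint ranges: [-2.62, 2.62], [-0.44, 2.09], [-1.27, 1.32], [0.08, 2.57], [-1.32, 4.46], [0.12, 2], [-2.74, 2.74]. Speed limits (rad/s): [2.22, 2.22, 3.01, 3.01, 3.14, 3.14, 3.14].

### API

Orientations are given as a rotation vector (axis times angle).
In Python, from cell import arm gives the robot as it stands.
- The arm moves only by the tool drive_tool, never from a script. Its argument "targets" is a list of rows, each a list of 7 numbers: the turn, a rotation vector about the world's x, y, z in units of 5 degrees (1.0 is 5 degrees), then the shift along the world's x, y, z in units of 40 mm (1.0 is 40 mm), then the opening, from 0 (shut) to 1 (fully open). In form: [[wx, wy, wz, dx, dy, dz, fingers], ...]. A call has 1 to 5 rows; each row is the pose to reach, as a shift and turn from the pose commanded when the call began; what a row does not reach only later rows make up. A row lasts 1/10 s, in which the tool goes at most 50 mm and 8.59 degrees, less where a joint would pass 70% of its speed; a pose out of reach is approached as far as the arm can. A call with a gripper value outside its range is refused whole. The fingers move at their own pace and stop on an object; "force" is the grip in N (left out, the last holds). Time passes only in rows, so rows that repeat a pose let the fingers close. It gives the time, the measured TCP pose, the force, the opening and the grip force at its end, in the units of the state.
- arm.observe(): the state, without advancing time (a new reading comes with each control period).
- arm.get_image(name): name is "side" or "top" or "wrist"; returns a dict with "pixels" (384x512x3 uint8, red, green, blue), "intrinsics" (3x3 intrinsics, pixels), "rvec" (rotation vector, rad) and "tvec" (3), from world to camera coordinates, as OpenCV has them; the wrist camera has in their place "mount" (4x4, takes a point from camera to tool coordinates, whose origin is the TCP and whose axes are the flange's). Camera axes: x right, y down, z forward; pixel columns grow to the right and rows downward; lengths in m; the calibration is good to about 2 mm. A picture is of the moment at which its call begins: read the wrist's pose just before it. There is no depth.
- arm.sign_off(): hands the job in; it is judged then, once.
The state is a dict: "clock": time; "joints": joint angles; "dq": joint speeds; "joint_efforts": joint torques, N m; "position": TCP position; "ee_rot": TCP orientation; "force": force on the tool from outside, world axes, zero at the start; "ft_torque": the same for the moment, N m; "width": opening from 0.0 (shut) to 1.0 (fully open); "gripper_force": force on a finger pad.
Only numpy, scipy, OpenCV 4.12 (cv2) and the standard library are available. Lean on these libraries where they do the work, as an engineer would, in place of code of your own. Each camera call takes 0.05 s, during which the arm holds its last target. There are 200 camera calls.

## Working session

There is one attempt and no reset: what is moved stays moved. The work goes in short steps, Python scripts to look and compute and a tool call to move; the robot and the scene stay as the last step left them, time stands still between calls to the robot, and variables do not carry over. Pictures are saved under pics/ and viewed, at most 10 in all, crops included, and the job is handed in when it is done.

Besides the shell and the picture viewer there is one more tool, called after "Request:" as name([rows], argument=value, ...), one row to a line, values as JSON. drive_tool: Moves the arm, as the interface text tells. Its arguments: {"type":"object","properties":{"targets":{"type":"array"},"force":{"type":"number"}},"required":["targets"]}

```bash
mkdir -p pics; python3 - <<'E'
from cell import arm
import cv2,numpy as np
s=arm.observe();print({k:np.round(v,3) for k,v in s.items()})
for n in("side","top"):
    d=arm.get_image(n);cv2.imwrite(f"pics/{n}0.png",d["pixels"][:,:,::-1]);print(n,d["intrinsics"],d["rvec"],d["tvec"])
print(arm.get_image("wrist")["mount"])
E
```

```text
{'clock': np.float64(0.0), 'joints': array([ 1.124,  0.435,  0.025,  1.574, -0.012,  1.134, -0.075]), 'dq': array([-0.001, -0.001, -0.   ,  0.001, -0.   ,  0.001,  0.   ]), 'joint_efforts': array([-0.0000e+00, -6.6786e+01,  9.8500e-01, -3.1447e+01, -6.1000e-02,
        4.3000e-02,  0.0000e+00]), 'position': array([ 0.21 , -0.588,  0.226]), 'ee_rot': array([-3.094e+00, -5.370e-01,  1.000e-03]), 'force': array([-0.208,  0.619,  0.11 ]), 'ft_torque': array([-0.039, -0.014, -0.001]), 'gripper_force': np.float64(0.0), 'width': np.float64(1.001)}
side [[362.00455666   0.         254.27176081]
 [  0.         362.00455666 189.3571361 ]
 [  0.           0.           1.        ]] [ 0.85709271 -2.5646299   1.08490929] [0.4555711  0.31103353 0.62303621]
top [[361.44036123   0.         255.06181868]
 [  0.         361.44036123 185.59695892]
 [  0.           0.           1.        ]] [ 2.0222518  -2.17652459  0.25529607] [0.02395604 0.60208331 0.61655291]
[[-8.60962475e-05 -9.63455013e-01 -2.67870176e-01  7.23039404e-02]
 [ 9.99999842e-01  6.58488298e-05 -5.58250348e-04  1.22510001e-03]
 [ 5.55488033e-04 -2.67870182e-01  9.63454855e-01 -1.58148626e-01]
 [ 0.00000000e+00  0.00000000e+00  0.00000000e+00  1.00000000e+00]]
```

View pics/top0.png

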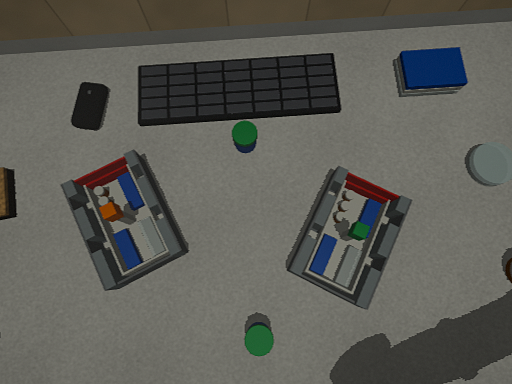

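View pics/side0.png

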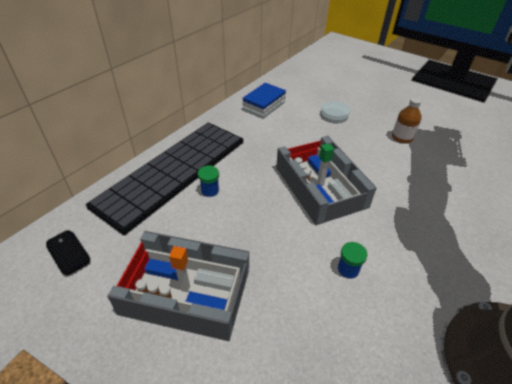

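The top view shows the orange tray at lower left: grip at (110,211), red end near (105,168). The green tray is at the right, grip (360,231). The side view agrees, with the orange grip at (179,258). I'll enlarge the crops to get the corners.

```bash
cat > h.py <<'E'
import cv2,numpy as np
from scipy.spatial.transform import Rotation as R
from scipy.optimize import least_squares
C={"side":(362.00455666,254.27176081,189.3571361,[0.85709271,-2.5646299,1.08490929],[0.4555711,0.31103353,0.62303621]),
"top":(361.44036123,255.06181868,185.59695892,[2.0222518,-2.17652459,0.25529607],[0.02395604,0.60208331,0.61655291])}
def K(n): f,a,b=C[n][:3]; return np.array([[f,0,a],[0,f,b],[0,0,1.]])
def proj(n,P): return cv2.projectPoints(np.array(P,float).reshape(-1,1,3),np.array(C[n][3]),np.array(C[n][4]),K(n),None)[0][:,0]
def ray(n,uv,z):
    r=R.from_rotvec(C[n][3]).as_matrix(); t=np.array(C[n][4]); c=-r.T@t
    d=r.T@np.linalg.inv(K(n))@[*uv,1]; return c+d*(z-c[2])/d[2]
def model(p,pts): # tote pose x,y,yaw
    return R.from_euler('z',p[2]).apply(pts)+[p[0],p[1],0]
E
python3 - <<'E'
import cv2,numpy as np
from h import *
a=cv2.imread("pics/top0.png")[140:300,50:200]; b=cv2.imread("pics/side0.png")[225:340,100:260]
a=cv2.resize(a,None,fx=3.6,fy=3.6,interpolation=cv2.INTER_CUBIC);cv2.imwrite("pics/ta.png",a)
for n,lo,hi in(("o",(3,200,120),(14,255,255)),("g",(60,150,60),(85,255,255))):
  for v in("top","side"):
    h=cv2.cvtColor(cv2.imread(f"pics/{v}0.png"),cv2.COLOR_BGR2HSV); m=cv2.inRange(h,lo,hi)
    k,_,st,ce=cv2.connectedComponentsWithStats(m)
    for i in range(1,k):
      if st[i,4]>40: print(n,v,ce[i],st[i],ray(v,ce[i],.112).round(3))
E
```

```text
o top [107.39263804 210.05521472] [100 202  16  17 163] [0.567 0.242 0.112]
o side [177.53846154 253.11538462] [170 247  16  13 156] [0.571 0.229 0.112]
g top [244.11563169 132.49892934] [232 121  25  24 467] [ 0.695 -0.007  0.112]
g top [360.89005236 229.59685864] [353 221  17  18 191] [ 0.501 -0.197  0.112]
g top [258.56521739 340.0173913 ] [245 325  28  31 690] [ 0.336 -0.006  0.112]
g side [463.36012365  13.29907264] [ 426    0   77   32 1294] [ 0.489 -1.413  0.112]
g side [326.53142857 152.03428571] [320 144  14  18 175] [ 0.498 -0.193  0.112]
g side [207.62413793 173.75517241] [197 165  21  18 290] [0.671 0.037 0.112]
g side [353.43280182 253.79271071] [342 243  24  23 439] [0.318 0.038 0.112]
```

View pics/ta.png

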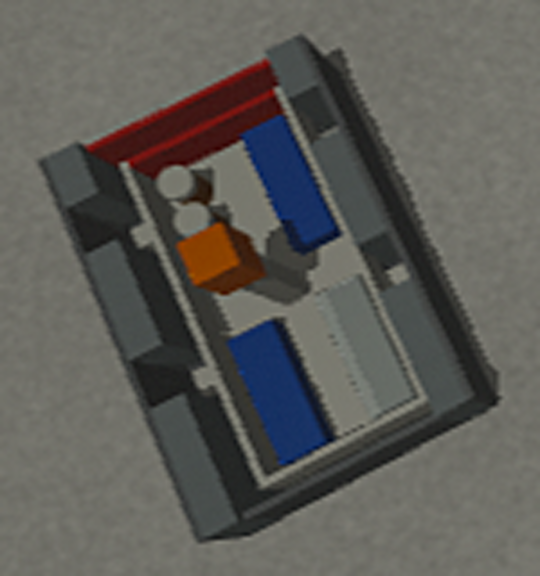

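The crop shows the tote's rim corners at about (61,184), (134,150), (106,290) and (182,251) in full-image pixels. The tray is nested, with its feet in the slots.

```bash
python3 - <<'E'
from h import *
L=np.array([[.11,.076,.07],[.11,-.076,.07],[-.11,.076,.07],[-.11,-.076,.07]])
uv=np.array([[40,160],[302,36],[200,540],[474,400]])/3.6+[50,140]
W=np.array([ray("top",u,.07) for u in uv]);print(W.round(3))
f=least_squares(lambda p:(proj("top",model(p,L))-uv).ravel(),[.56,.24,.4]);p=f.x
print("tote",p[:2].round(4),np.degrees(p[2]),f.fun.round(1))
q={"top":np.array([107.9,210.5]),"side":np.array([178.5,257.5])}
# grip: full orange masks
for v in q:
    b=cv2.imread(f"pics/{v}0.png").astype(int); m=((b[:,:,2]>80)&(b[:,:,2]>1.8*b[:,:,1])&(b[:,:,1]>1.7*b[:,:,0]+5)).astype(np.uint8)
    k,_,st,ce=cv2.connectedComponentsWithStats(m)
    for i in range(1,k):
        if st[i,4]>100: print(v,ce[i],st[i]); 
        if st[i,4]>100 and np.hypot(*(ce[i]-q[v]))<12: q[v]=ce[i]
g=least_squares(lambda x:np.r_[proj("top",[x])[0]-q["top"],proj("side",[x])[0]-q["side"]],[.56,.24,.11]);print("grip",g.x,g.fun)
from cell import arm
print("tcp R",R.from_rotvec(arm.observe()["ee_rot"]).as_matrix().round(3))
E
```

```text
[[0.632 0.348 0.07 ]
 [0.691 0.21  0.07 ]
 [0.431 0.259 0.07 ]
 [0.49  0.122 0.07 ]]
tote [0.561 0.235] 23.54904360341864 [-0.2  0.2  0.5 -0.7 -0.8  0.9  0.5 -0.6]
top [107.65957447 210.12765957] [ 99 202  18  17 188]
side [178.29836066 257.31147541] [170 247  17  23 305]
grip [0.56320866 0.23782213 0.11825982] [ 0.86605595  1.53142401 -1.65921446 -0.64465665]
tcp R [[ 0.942  0.337 -0.   ]
 [ 0.337 -0.942  0.001]
 [-0.    -0.001 -1.   ]]
```

Request:
drive_tool([
  [0, 0, 0.15, 0.4, 1, 0.2, 1],
  [0, 0, 0.3, 0.85, 2.05, 0.4, 1],
  [0, 0, 0.5, 1.3, 3.1, 0.6, 1],
  [0, 0, 0.6, 1.75, 4.1, 0.7, 1],
  [0, 0, 0.77, 2.2, 5.15, 0.8, 1],
], force=30)

```text
clock: 0.65
position: [0.299, -0.3808, 0.2589]
ee_rot: [3.075, 0.641, 0.0]
force: [2.4, 0.4, -0.1]
width: 1.002
gripper_force: 0.0
```

Request:
drive_tool([
  [0, 0, 0, 0.45, 1.05, 0, 1],
  [0, 0, 0, 0.9, 2.1, 0, 1],
  [0, 0, 0, 1.3, 3.1, 0, 1],
  [0, 0, 0, 1.75, 4.1, 0, 1],
  [0, 0, 0, 2.2, 5.15, 0, 1],
])

```text
clock: 1.15
position: [0.3869, -0.1749, 0.2588]
ee_rot: [3.075, 0.64, 0.0]
force: [1.4, -0.7, -0.3]
width: 0.998
gripper_force: 0.0
```

Request:
drive_tool([
  [0, 0, 0, 0.45, 1.05, 0, 1],
  [0, 0, 0, 0.9, 2.1, 0, 1],
  [0, 0, 0, 1.3, 3.1, 0, 1],
  [0, 0, 0, 1.75, 4.1, 0, 1],
  [0, 0, 0, 2.2, 5.15, 0, 1],
])

```text
clock: 1.65
position: [0.475, 0.0309, 0.2588]
ee_rot: [3.075, 0.64, 0.0]
force: [0.3, -1.4, -0.7]
width: 1.0
gripper_force: 0.0
```

Request:
drive_tool([
  [0, 0, 0, 0.45, 1.05, 0, 1],
  [0, 0, 0, 0.9, 2.1, 0, 1],
  [0, 0, 0, 1.3, 3.1, 0, 1],
  [0, 0, 0, 1.75, 4.1, 0, 1],
  [0, 0, 0, 2.2, 5.15, 0, 1],
])

```text
clock: 2.15
position: [0.5632, 0.2367, 0.2584]
ee_rot: [3.075, 0.64, -0.001]
force: [0.5, 0.1, 0.5]
width: 1.002
gripper_force: 0.0
```

```bash
python3 - <<'E'
from cell import arm
from h import *
s=arm.observe();d=arm.get_image("wrist");np.savez("w1.npz",px=d["pixels"],M=d["mount"],K=d["intrinsics"],pos=s["position"],rot=s["ee_rot"])
cv2.imwrite("pics/w1.png",d["pixels"][:,:,::-1])
print(s["position"],np.degrees(np.arctan2(*R.from_rotvec(s["ee_rot"]).as_matrix()[[1,0],0])),s["joints"])
E
```

```text
[0.5631828  0.23670592 0.25839729] 23.497129076651472 [-0.14079915  0.4410534  -0.5051655   1.53061137  0.22164201  1.22781536
 -1.84100046]
```

View pics/w1.png

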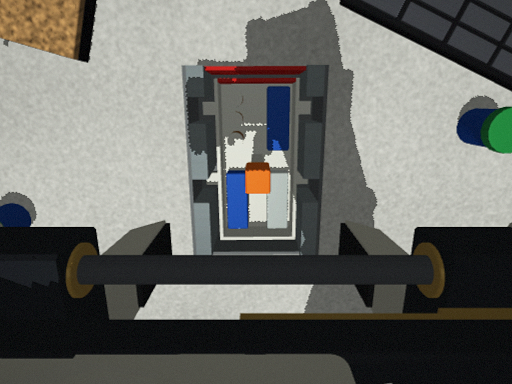

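The wrist view shows the grip top centre at (258,181). The tote's red-end rim corners are at (184,66) and (328,66), and the tool is aligned with the tote.

```bash
python3 - <<'E'
from h import *
d=np.load("w1.npz");Rt=R.from_rotvec(d["rot"]).as_matrix();M=d["M"]
c=Rt@M[:3,3]+d["pos"]
def wr(uv,z):
    v=Rt@M[:3,:3]@np.linalg.inv(d["K"])@[*uv,1];return c+v*(z-c[2])/v[2]
a,b=wr((184,66),.07),wr((328,66),.07);print("corners",a,b,np.linalg.norm(a-b))
ax=np.array([np.cos(np.radians(23.5)),np.sin(np.radians(23.5)),0]);print("tote c",(a+b)/2-.11*ax, np.degrees(np.arctan2(*((a-b)[[1,0]]))))
h=cv2.cvtColor(d["px"],cv2.COLOR_RGB2HSV);m=cv2.inRange(h,(5,200,200),(14,255,255));k,_,st,ce=cv2.connectedComponentsWithStats(m)
i=1+np.argmax(st[1:,4]);print(st[i],ce[i],"grip",wr(ce[i],.131))
for u in [(184,66),(256,66),(328,66)]:pass
E
```

```text
corners [0.63338048 0.34570788 0.07      ] [0.6926178  0.20941997 0.07      ] 0.1486050295585683
tote c [0.56212253 0.23370153 0.07      ] 113.4920978407915
[246 170  24  24 531] [257.47457627 181.43126177] grip [0.56497287 0.23356619 0.131     ]
```

Request:
drive_tool([
  [0, 0, 0, 0.01, -0.05, -1, 1],
  [0, 0, 0, 0.01, -0.05, -2, 1],
  [0, 0, 0, 0.01, -0.05, -3, 1],
  [0, 0, 0, 0.01, -0.05, -3.8, 1],
  [0, 0, 0, 0.01, -0.05, -4.13, 1],
])

```text
clock: 2.7
position: [0.5612, 0.2323, 0.0901]
ee_rot: [3.074, 0.641, -0.008]
force: [0.1, -0.4, -0.1]
width: 1.001
gripper_force: 0.0
```

Request:
drive_tool([
  [0, 0, 0, 0, 0, 0, 0.6],
  [0, 0, 0, 0, 0, 0, 0.2],
  [0, 0, 0, 0, 0, 0, 0],
  [0, 0, 0, 0, 0, 0, 0],
  [0, 0, 0, 0, 0, 0, 0],
], force=30)

```text
clock: 3.2
position: [0.5636, 0.2338, 0.0946]
ee_rot: [-3.075, -0.641, -0.003]
force: [-1.0, 0.2, -0.5]
width: 0.612
gripper_force: 0.0
```

Request:
drive_tool([
  [0, 0, 0, 0, 0, 0, 0],
  [0, 0, 0, 0, 0, 0, 0],
  [0, 0, 0, 0, 0, 0, 0],
  [0, 0, 0, 0, 0, 0, 0],
  [0, 0, 0, 0, 0, 0, 0],
])

```text
clock: 3.7
position: [0.5629, 0.2337, 0.0934]
ee_rot: [-3.075, -0.641, 0.0]
force: [-0.5, -0.1, -0.9]
width: 0.259
gripper_force: 30.0
```

Request:
drive_tool([
  [0, 0, 0, 0, 0, 0.1, 0],
  [0, 0, 0, 0, 0, 0.25, 0],
  [0, 0, 0, 0, 0, 0.45, 0],
  [0, 0, 0, 0, 0, 0.65, 0],
  [0, 0, 0, 0, 0, 0.85, 0],
])

```text
clock: 4.2
position: [0.5632, 0.2336, 0.1285]
ee_rot: [-3.075, -0.641, -0.001]
force: [0.1, -0.6, -3.8]
width: 0.259
gripper_force: 30.0
```

Request:
drive_tool([
  [0, 0, 0, 0, 0, 0.3, 0],
  [0, 0, 0, 0, 0, 0.6, 0],
  [0, 0, 0, 0, 0, 0.9, 0],
  [0, 0, 0, 0, 0, 1.2, 0],
  [0, 0, 0, 0, 0, 1.4, 0],
])

```text
clock: 4.7
position: [0.5634, 0.2338, 0.1851]
ee_rot: [-3.075, -0.641, -0.002]
force: [1.3, 0.7, -5.0]
width: 0.259
gripper_force: 30.0
```

Request:
drive_tool([
  [0, 0, 0, 0, 0, 0.2, 0],
  [0, 0, 0, 0, 0, 0.4, 0],
  [0, 0, 0, 0, 0, 0.6, 0],
  [0, 0, 0, 0, 0, 0.7, 0],
  [0, 0, 0, 0, 0, 0.75, 0],
])

```text
clock: 5.2
position: [0.5631, 0.2337, 0.214]
ee_rot: [-3.075, -0.641, -0.001]
force: [0.3, 0.0, -4.6]
width: 0.258
gripper_force: 30.0
```

Request:
drive_tool([
  [0, 0, 1, 0, 0, 0, 0],
  [0, 0, 2.4, 0, 0, 0, 0],
  [0, 0, 4, 0, 0, 0, 0],
  [0, 0, 5.6, 0, 0, 0, 0],
  [0, 0, 7.2, 0, 0, 0, 0],
])

```text
clock: 5.7
position: [0.5629, 0.2334, 0.2132]
ee_rot: [2.722, 1.568, -0.001]
force: [-0.1, 0.0, -3.9]
width: 0.258
gripper_force: 30.0
```

Request:
drive_tool([
  [0, 0, 1.4, 0, 0, 0, 0],
  [0, 0, 2.8, 0, 0, 0, 0],
  [0, 0, 4.3, 0, 0, 0, 0],
  [0, 0, 5.8, 0, 0, 0, 0],
  [0, 0, 7.2, 0, 0, 0, 0],
])

```text
clock: 6.2
position: [0.563, 0.2333, 0.2132]
ee_rot: [-2.105, -2.332, 0.001]
force: [0.0, -0.8, -4.3]
width: 0.264
gripper_force: 30.0
```

```bash
python3 - <<'E'
from cell import arm
print(arm.observe()["joints"].round(2),arm.observe()["position"])
E
```

```text
[ 0.04  0.54 -0.79  1.58  0.41  1.19 -0.73] [0.56295637 0.23329555 0.213178  ]
```

Request:
drive_tool([
  [0, 0, 1.4, 0, 0, 0, 0],
  [0, 0, 2.8, 0, 0, 0, 0],
  [0, 0, 4.3, 0, 0, 0, 0],
  [0, 0, 5.8, 0, 0, 0, 0],
  [0, 0, 7.2, 0, 0, 0, 0],
])

```text
clock: 6.7
position: [0.563, 0.2332, 0.2132]
ee_rot: [-1.282, -2.868, 0.001]
force: [0.8, 0.7, -3.4]
width: 0.259
gripper_force: 30.0
```

Request:
drive_tool([
  [0, 0, 1.4, 0, 0, 0, 0],
  [0, 0, 2.8, 0, 0, 0, 0],
  [0, 0, 4.3, 0, 0, 0, 0],
  [0, 0, 5.8, 0, 0, 0, 0],
  [0, 0, 7.2, 0, 0, 0, 0],
])

```text
clock: 7.2
position: [0.5631, 0.2332, 0.2132]
ee_rot: [-0.333, -3.123, 0.001]
force: [0.2, 0.3, -3.8]
width: 0.263
gripper_force: 30.0
```

Request:
drive_tool([
  [0, 0, 1.6, 0, 0, 0, 0],
  [0, 0, 3.2, 0, 0, 0, 0],
  [0, 0, 4.8, 0, 0, 0, 0],
  [0, 0, 6.4, 0, 0, 0, 0],
  [0, 0, 7.2, 0, 0, 0, 0],
])

```text
clock: 7.7
position: [0.5632, 0.233, 0.213]
ee_rot: [0.648, -3.073, 0.0]
force: [0.3, -0.0, -3.8]
width: 0.257
gripper_force: 30.0
```

Request:
drive_tool([
  [0, 0, 0, 0, 0, 0, 0],
  [0, 0, 0, 0, 0, 0, 0],
  [0, 0, 0, 0, 0, 0, 0],
])

```text
clock: 8.0
position: [0.5631, 0.2335, 0.2135]
ee_rot: [0.638, -3.076, 0.0]
force: [0.1, -1.4, -4.2]
width: 0.259
gripper_force: 30.0
```

```bash
python3 - <<'E'
from cell import arm
from h import *
s=arm.observe();print(s["joints"].round(2),s["position"],np.degrees(np.arctan2(*R.from_rotvec(s["ee_rot"]).as_matrix()[[1,0],0])))
print(R.from_rotvec(s["ee_rot"]).as_matrix()[:,2])
a=arm.get_image("side")["pixels"][150:350,60:290,::-1];d=arm.get_image("wrist");np.savez("w2.npz",px=d["pixels"],M=d["mount"],K=d["intrinsics"],pos=s["position"],rot=s["ee_rot"])
b=d["pixels"][:,:,::-1]
a=cv2.resize(a,(345,300));b=cv2.resize(b,(400,300));cv2.imwrite("pics/c2.png",np.hstack([a,b]))
E
```

```text
[ 0.23  0.71 -1.2   1.57  0.68  1.34  0.93] [0.56308532 0.23348758 0.21345923] -156.5684805813469
[-2.86155504e-05 -1.26218863e-04 -9.99999992e-01]
```

View pics/c2.png

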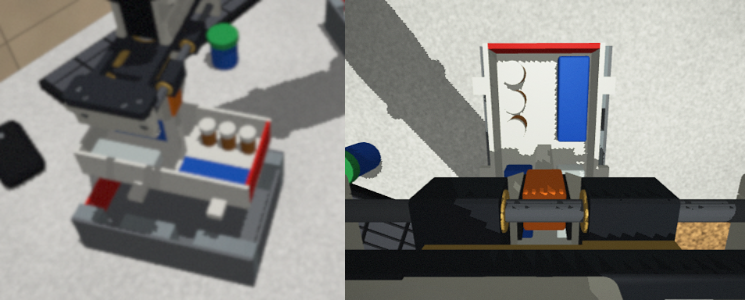

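The side view (left) shows the tray level above the tote, turned, with its red end over the plain end. The wrist view (right) shows the red wall edge from about (488,47) to (600,47), squared with the tool.

```bash
python3 - <<'E'
from h import *
d=np.load("w2.npz");Rt=R.from_rotvec(d["rot"]).as_matrix();M=d["M"];T=M[:3,:3].T
px=d["px"].astype(int);m=((px[:,:,0]>120)&(px[:,:,1]<80)&(px[:,:,2]<80)).astype(np.uint8);m[120:]=0
y,x=np.nonzero(m);print(x.min(),x.max(),y.min(),y.max())
c=M[:3,3]
for uv in ((x.min(),y.min()),(x.max(),y.min()),((x.min()+x.max())/2,y.min())):
    v=M[:3,:3]@np.linalg.inv(d["K"])@[*uv,1]; print("tool frame, wall-top plane",(c+v*((.048)-c[2])/v[2]).round(4))
E
```

```text
183 325 55 62
tool frame, wall-top plane [ 0.0993 -0.0449  0.048 ]
tool frame, wall-top plane [0.0993 0.0416 0.048 ]
tool frame, wall-top plane [ 0.0993 -0.0017  0.048 ]
```

Request:
drive_tool([
  [0, 0, 0.01, -0.01, 0.02, -0.25, 0],
  [0, 0, 0.01, -0.01, 0.02, -0.5, 0],
  [0, 0, 0.01, -0.01, 0.02, -0.8, 0],
  [0, 0, 0.01, -0.01, 0.02, -1.05, 0],
  [0, 0, 0.01, -0.01, 0.02, -1.2, 0],
])

```text
clock: 8.6
position: [0.5623, 0.2339, 0.1639]
ee_rot: [0.642, -3.074, 0.001]
force: [-0.4, -1.4, -3.8]
width: 0.261
gripper_force: 30.0
```

Request:
drive_tool([
  [0, 0, 0, 0, 0, -0.02, 0],
  [0, 0, 0, 0, 0, -0.04, 0],
  [0, 0, 0, 0, 0, -0.06, 0],
  [0, 0, 0, 0, 0, -0.08, 0],
  [0, 0, 0, 0, 0, -0.1, 0],
])

```text
clock: 9.1
position: [0.5628, 0.2345, 0.1618]
ee_rot: [-0.642, 3.075, 0.0]
force: [0.2, -0.0, -4.0]
width: 0.264
gripper_force: 30.0
```

Request:
drive_tool([
  [0, 0, 0, 0, 0, -0.02, 0],
  [0, 0, 0, 0, 0, -0.035, 0],
  [0, 0, 0, 0, 0, -0.05, 0],
  [0, 0, 0, 0, 0, -0.06, 0],
  [0, 0, 0, 0, 0, -0.06, 0],
])

```text
clock: 9.6
position: [0.5626, 0.2343, 0.1591]
ee_rot: [0.642, -3.075, 0.0]
force: [0.4, 0.8, -3.7]
width: 0.262
gripper_force: 30.0
```

Request:
drive_tool([
  [0, 0, 0, 0, 0, -0.01, 0],
  [0, 0, 0, 0, 0, -0.02, 0],
  [0, 0, 0, 0, 0, -0.02, 0],
])

```text
clock: 9.9
position: [0.5627, 0.2344, 0.1585]
ee_rot: [-0.642, 3.075, 0.0]
force: [0.3, -0.5, -2.3]
width: 0.264
gripper_force: 30.0
```

Contact is starting (−2.3 N), so I'll continue in small steps.

Request:
drive_tool([
  [0, 0, 0, 0, 0, -0.01, 0],
  [0, 0, 0, 0, 0, -0.02, 0],
  [0, 0, 0, 0, 0, -0.02, 0],
])

```text
clock: 10.2
position: [0.5627, 0.2344, 0.1584]
ee_rot: [-0.642, 3.075, -0.0]
force: [-2.3, -2.9, 5.9]
width: 0.263
gripper_force: 30.0
```

Request:
drive_tool([
  [0, 0, 0, 0, 0, 0, 0.35],
  [0, 0, 0, 0, 0, 0, 0.5],
  [0, 0, 0, 0, 0, 0, 0.7],
  [0, 0, 0, 0, 0, 0, 0.8],
  [0, 0, 0, 0, 0, 0, 0.8],
])

```text
clock: 10.7
position: [0.5627, 0.2344, 0.1575]
ee_rot: [0.642, -3.075, -0.0]
force: [-0.5, -0.5, -0.1]
width: 0.646
gripper_force: 0.0
```

Request:
drive_tool([
  [0, 0, 0, 0, 0, 0, 0.8],
  [0, 0, 0, 0, 0, 0, 0.8],
  [0, 0, 0, 0, 0, 0.2, 0.8],
  [0, 0, 0, 0, 0, 0.5, 0.8],
  [0, 0, 0, 0, 0, 0.9, 0.8],
])

```text
clock: 11.2
position: [0.5625, 0.2344, 0.1946]
ee_rot: [0.642, -3.075, -0.0]
force: [-0.2, 0.9, 0.5]
width: 0.798
gripper_force: 0.0
```

Request:
drive_tool([
  [0, 0, 0, 0, 0, 0.5, 0.8],
  [0, 0, 0, 0, 0, 1, 0.8],
  [0, 0, 0, 0, 0, 1.5, 0.8],
  [0, 0, 0, 0, 0, 2, 0.8],
  [0, 0, 0, 0, 0, 2.5, 0.8],
])

```text
clock: 11.7
position: [0.5625, 0.2348, 0.2964]
ee_rot: [-0.643, 3.074, 0.001]
force: [0.4, 0.1, -0.4]
width: 0.803
gripper_force: 0.0
```

```bash
python3 - <<'E'
from cell import arm
from h import *
s=arm.observe();print(s["clock"],s["position"])
a=arm.get_image("side")["pixels"][190:350,80:290,::-1];d=arm.get_image("wrist");np.savez("w3.npz",px=d["pixels"],M=d["mount"],K=d["intrinsics"],pos=s["position"],rot=s["ee_rot"])
a=cv2.resize(a,(394,300));b=cv2.resize(d["pixels"][:,:,::-1],(400,300));cv2.imwrite("pics/c3.png",np.hstack([a,b]))
E
```

```text
11.7 [0.56249821 0.23477866 0.29638423]
```

View pics/c3.png

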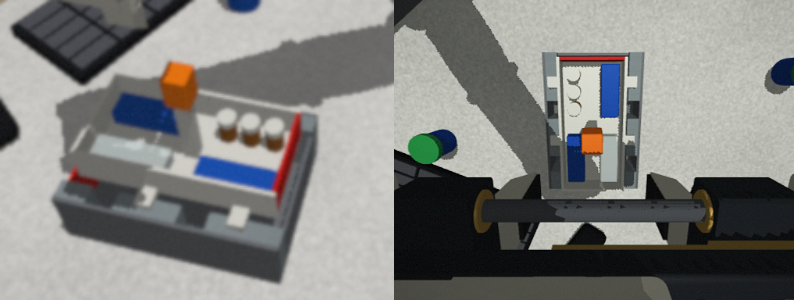

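The tray stands level on the ledges, with feet clear of the slots and the red end over the plain end. In the wrist view the tote spans columns 543–644 and the tray 562–625, so it is centred sideways. I'll do a quick lengthwise check.

```bash
python3 - <<'E'
from h import *
d=np.load("w3.npz");Rt=R.from_rotvec(d["rot"]).as_matrix();M=d["M"];c=Rt@M[:3,3]+d["pos"]
def wr(uv,z):
    v=Rt@M[:3,:3]@np.linalg.inv(d["K"])@[*uv,1];return c+v*(z-c[2])/v[2]
px=d["px"].astype(int);m=(px[:,:,0]>120)&(px[:,:,1]<80)&(px[:,:,2]<80);m[120:]=0
y,x=np.nonzero(m);print(x.min(),x.max(),y.min(),y.max())
u=np.array([np.cos(np.radians(203.5)),np.sin(np.radians(203.5)),0])
xm=(x.min()+x.max())/2
g=[px[r,195:205].mean(0).round().astype(int).tolist() for r in range(60,82)];print(g)
print("tray centre",wr((xm,y.min()),.11)-.098*u,"tote centre", [(wr(((150*1.28),r),.07)-.11*u).round(4) for r in(66,67,68)])
h=cv2.cvtColor(d["px"],cv2.COLOR_RGB2HSV);mm=cv2.inRange(h,(5,200,200),(14,255,255));k,_,st,ce=cv2.connectedComponentsWithStats(mm)
i=1+np.argmax(st[1:,4]);print("grip",wr(ce[i],.196),st[i])
E
```

```text
212 294 72 76
[[185, 186, 178], [184, 185, 177], [182, 184, 176], [182, 184, 176], [182, 183, 176], [185, 186, 178], [177, 179, 172], [121, 134, 134], [123, 135, 135], [123, 134, 133], [122, 132, 134], [122, 133, 134], [120, 133, 133], [121, 133, 132], [120, 132, 132], [121, 133, 133], [122, 133, 134], [123, 132, 134], [124, 135, 136], [125, 136, 136], [125, 135, 136], [125, 136, 136]]
tray centre [0.56067925 0.23059387 0.11      ] tote centre [array([0.5907, 0.1673, 0.07  ]), array([0.5917, 0.1677, 0.07  ]), array([0.5927, 0.168 , 0.07  ])]
grip [0.5583558  0.23040705 0.196     ] [241 172  26  24 583]
```

```bash
python3 -c "
from cell import arm
print(arm.sign_off())"
```

```text
the job is handed in; nothing more can be done
None
```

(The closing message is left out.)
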